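Specimen pots into the laboratories' collection trays at the nurses' station

TASK

The porter is coming for the samples: stand each of the four labelled specimen pots upright in the pot bay of the collection tray that has the colour of its lid (red, yellow, green, blue). Keep the pots upright on the way and set them down rather than dropping them. Leave the unused white-lidded pot and the amber tablet bottle where they stand.

Things in the scene. Friction and masses are not known exactly. Their poses are not given: they have to be found in the camera images.
- red_pot: Loose screw-top specimen pot with a red lid, standing upright: whitish round body 40 mm in diameter and 52 mm high with a paper label, then the lid, 46 mm in diameter, from 52 to 66 mm height; 55 to 115 g. Origin at the centre of its underside, z up.
- yellow_pot: Loose screw-top specimen pot with a yellow lid, standing upright: whitish round body 40 mm in diameter and 52 mm high with a paper label, then the lid, 46 mm in diameter, from 52 to 66 mm height; 55 to 115 g. Origin at the centre of its underside, z up.
- green_pot: Loose screw-top specimen pot with a green lid, standing upright: whitish round body 40 mm in diameter and 52 mm high with a paper label, then the lid, 46 mm in diameter, from 52 to 66 mm height; 55 to 115 g. Origin at the centre of its underside, z up.
- blue_pot: Loose screw-top specimen pot with a blue lid, standing upright: whitish round body 40 mm in diameter and 52 mm high with a paper label, then the lid, 46 mm in diameter, from 52 to 66 mm height; 55 to 115 g. Origin at the centre of its underside, z up.
- red_tray: The red plastic collection tray, which does not slide: 114 mm long, 78 mm wide, walls 4 mm thick and 28 mm high, floor 4 mm thick. It has a square bay for one pot, 70 x 70 mm inside, and on its +x side a narrow pocket (32 mm) that holds folded request forms, not above the walls. Origin on the underside below the centre of the square pot bay; x along the length towards the forms' pocket, z up.
- yellow_tray: The yellow plastic collection tray, which does not slide: 114 mm long, 78 mm wide, walls 4 mm thick and 28 mm high, floor 4 mm thick. It has a square bay for one pot, 70 x 70 mm inside, and on its +x side a narrow pocket (32 mm) that holds folded request forms, not above the walls. Origin on the underside below the centre of the square pot bay; x along the length towards the forms' pocket, z up.
- green_tray: The green plastic collection tray, which does not slide: 114 mm long, 78 mm wide, walls 4 mm thick and 28 mm high, floor 4 mm thick. It has a square bay for one pot, 70 x 70 mm inside, and on its +x side a narrow pocket (32 mm) that holds folded request forms, not above the walls. Origin on the underside below the centre of the square pot bay; x along the length towards the forms' pocket, z up.
- blue_tray: The blue plastic collection tray, which does not slide: 114 mm long, 78 mm wide, walls 4 mm thick and 28 mm high, floor 4 mm thick. It has a square bay for one pot, 70 x 70 mm inside, and on its +x side a narrow pocket (32 mm) that holds folded request forms, not above the walls. Origin on the underside below the centre of the square pot bay; x along the length towards the forms' pocket, z up.
- spare_pot: Loose unused specimen pot with a white lid and no label, same shape and size as the others (46 mm lid, 66 mm high). Origin at the centre of its underside. Stays where it stands.
- tablet_bottle: Loose amber tablet bottle with a white cap, 48 mm in diameter, 85 mm high, about 90 g. Origin at the centre of its underside. Stays where it stands.

How it is judged (in metres and radians):
At the end, for the whole second after the job is handed in: Each coloured-lid pot stands on the floor of its own colour's tray bay (axis within 22 mm of the bay's centre, underside less than 9 mm above the table, upright within 0.1 rad), released and at rest; the white-lidded pot and the tablet bottle stand upright within 20 mm of where they began (horizontal distance between red_pot and red_tray below 0.022 m and height (world z) of each of red_pot, yellow_pot, green_pot, blue_pot below 0.009 m and angle between each of red_pot, yellow_pot, green_pot, blue_pot, spare_pot, tablet_bottle's own z axis and vertical below 0.1 rad and linear speed of each of red_pot, yellow_pot, green_pot, blue_pot below 0.02 m/s and contact force between each of red_pot, yellow_pot, green_pot, blue_pot and the fingers below 0.1 N and horizontal distance between yellow_pot and yellow_tray below 0.022 m and horizontal distance between green_pot and green_tray below 0.022 m and horizontal distance between blue_pot and blue_tray below 0.022 m and distance of each of spare_pot, tablet_bottle from where it was at the start of the episode below 0.02 m); the robot touches nothing.
It fails at once if a coloured-lid pot is tipped over (more than 35 degrees) (angle between any of red_pot, yellow_pot, green_pot, blue_pot's own z axis and vertical above 0.61 rad).
It fails at once if a coloured-lid pot is dropped or flung (faster than 0.6 m/s while not held) ((linear speed of red_pot above 0.6 m/s and contact force between red_pot and the fingers below 0.05 N) or (linear speed of yellow_pot above 0.6 m/s and contact force between yellow_pot and the fingers below 0.05 N) or (linear speed of green_pot above 0.6 m/s and contact force between green_pot and the fingers below 0.05 N) or (linear speed of blue_pot above 0.6 m/s and contact force between blue_pot and the fingers below 0.05 N)).
It fails at once if the white-lidded spare pot is moved by more than 20 mm (distance of spare_pot from where it was at the start of the episode above 0.02 m).
It fails at once if the amber tablet bottle is moved by more than 20 mm (distance of tablet_bottle from where it was at the start of the episode above 0.02 m).
It also fails if it takes over 104 s, if anything falls off the work surface, if the arm or the gripper's body presses on something with over 40 N, if the wrist force passes 120 N, or if a joint passes its speed limit or range.

ROBOT

A 6-joint arm with a two-finger parallel gripper is mounted at the origin on the work surface. World frame = base frame: x ahead of the robot, y to its left, z up, the work surface at z = 0. Lengths are in mm, angles in rad, forces in N, time in s.
With the tool pointing down it reaches from about 350 to 775 mm from the base axis. Payload 7.3 kg.
Tool frame: the origin (TCP) lies on the mounting face of the last link; the fingertips stand 178 mm ahead of it and the grasp point (between the pads) lies 159 mm ahead of it; z points along the fingers, y is the line along which they close (so a half turn about z gives the same grasp; the last joint's range is limited). The gripper opens to 92 mm and grips with 3 to 60 N. Pads are 19 mm wide; open, the fingers measure 130 mm over their backs; the gripper's body (75 mm by 190 mm) begins 47 mm behind the grasp point.
Start: joints at [1.014, 0.342, 1.524, -0, 1.275, -0.146], TCP at [209.634, 481.333, 404.741] pointing down, gripper open.
Joint ranges: [-2.53, 2.53], [-0.77, 2.02], [0.04, 2.7], [-1, 4.14], [0.28, 2.66], [-3.11, 3.11]. Speed limits (rad/s): [2.57, 2.57, 3.14, 3.14, 3.14, 3.14].

INTERFACE

Orientations are given as [roll, pitch, yaw] about the fixed x, y, z axes, in that order (R = Rz(yaw) Ry(pitch) Rx(roll)).
In Python, from plant import bot, vision gives the robot as it stands. The module is installed in compiled form; this text tells all that it offers.
- The arm moves only by the tool step_hand, called after ">>>" as name(argument=value, ...) on one line, values as JSON. Schema: {"type":"object","properties":{"moves":{"type":"array","items":{"type":"number"},"minItems":5,"maxItems":25},"only":{"type":"string"},"quiet":{"type":"boolean"},"lines":{"type":"string"}},"required":["moves"],"additionalProperties":false}. moves is one flat list of numbers that holds 1 to 5 rows one after another, with no inner brackets; each row has 5 numbers: the finger opening in mm, then dx, dy, dz in parts of the range, where 1.0 means 0.3 m, then a turn about the tool's z in normalised numbers (1 is 45 degrees); each row is the pose to reach, as a shift and turn from the pose commanded when the call began, along the tool's axes at that moment; what a row does not reach only later rows make up. A row lasts 1/8 s, in which the tool goes at most 62.5 mm and 0.188 rad, less where a joint would pass 70% of its speed; a pose out of reach is approached as far as the arm can. The fingers move at their own pace and stop on an object; the grip force is fixed at half the most. Time passes only in rows, so rows that do not move let the fingers close. The tool returns the time, the measured TCP pose, the force, the opening and the grip force at its end. only (a regular expression) keeps the lines of the reply that match it, lines (a string "A,B") keeps lines A to B, and quiet returns only ok. Input that does not fit is refused with a message, and nothing moves.
- bot.get_obs(): the state, without advancing time (a new reading comes with each control period).
- vision.capture(name): name is "side" or "top"; returns a dict with "color" (384x512x3 uint8, red, green, blue), "K" (3x3 intrinsics, pixels), "R" (3x3) and "t" (3): a world point X has camera coordinates R X + t. Camera axes: x right, y down, z forward; pixel columns grow to the right and rows downward; lengths in mm; the calibration is good to about 2 mm. A picture is of the moment at which its call begins. There is no depth.
- bot.close_job(): hands the job in; it is judged then, once.
The state is a dict: "time": time; "joint_positions": joint angles; "dq": joint speeds; "tau": joint torques, N m; "tool_pos": TCP position; "tcp_rot": TCP orientation; "contact_force": force on the tool from outside, world axes, zero at the start; "moment": the same for the moment, N m; "grip_width": finger opening in mm; "finger_force": force on a finger pad.
Only numpy, scipy, OpenCV 4.12 (cv2) and the standard library are available. Lean on these libraries where they do the work, as an engineer would, in place of code of your own. Each camera call takes 0.05 s, during which the arm holds its last target. There are 200 camera calls.

## Working session

There is one attempt and no reset: what is moved stays moved. The work goes in short steps, Python scripts to look and compute and a tool call to move; the robot and the scene stay as the last step left them, time stands still between calls to the robot, and variables do not carry over. Pictures are saved under pics/ and viewed, at most 14 in all, crops included, and the job is handed in when it is done.

```bash
mkdir -p pics; python3 - <<'E'
from plant import bot, vision
import cv2,numpy as np
for n in("top","side"):
    c=vision.capture(n); cv2.imwrite(f"pics/{n}0.png",cv2.resize(c["color"][:,:,::-1],(800,600),interpolation=cv2.INTER_CUBIC))
    print(n,c["K"].tolist(),c["R"].round(4).tolist(),c["t"].round(1).tolist())
o=bot.get_obs();print({k:o[k] for k in("time","tool_pos","tcp_rot","grip_width")})
E
```

```text
top [[395.09587495308256, 0.0, 258.67995827226906], [0.0, 395.09587495308256, 191.76548598077224], [0.0, 0.0, 1.0]] [[0.0284, -0.9995, 0.0137], [-0.9917, -0.0299, -0.1253], [0.1257, -0.01, -0.992]] [-23.2, 545.7, 969.0]
side [[418.95372737755184, 0.0, 255.93676605330234], [0.0, 418.95372737755184, 195.1825257824739], [0.0, 0.0, 1.0]] [[0.7306, -0.6826, -0.0199], [-0.4697, -0.4812, -0.7401], [0.4956, 0.55, -0.6722]] [-392.4, 281.8, 725.8]
{'time': 0.1, 'tool_pos': array([209.57095082, 481.24082643, 404.1358582 ]), 'tcp_rot': array([-3.14030582e+00, -1.75055366e-04,  2.73086477e+00]), 'grip_width': 91.81588203609121}
```

View pics/top0.png

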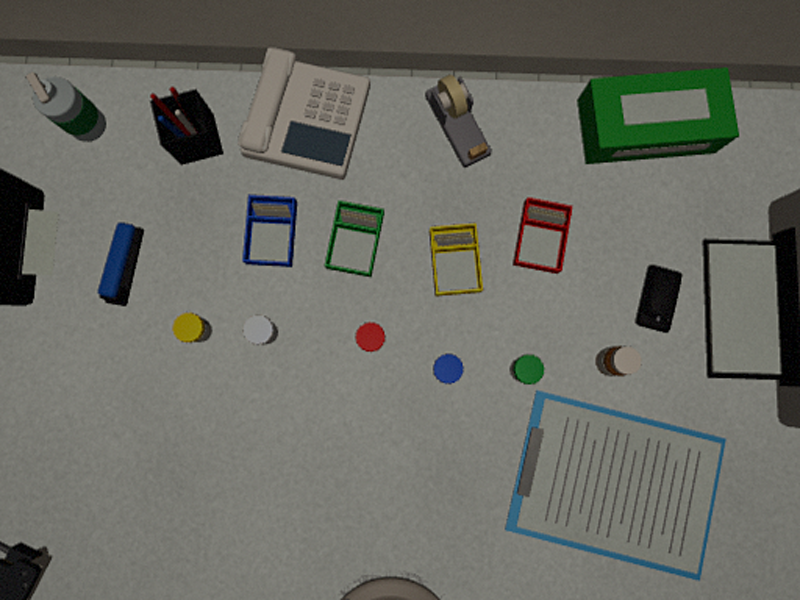

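View pics/side0.png

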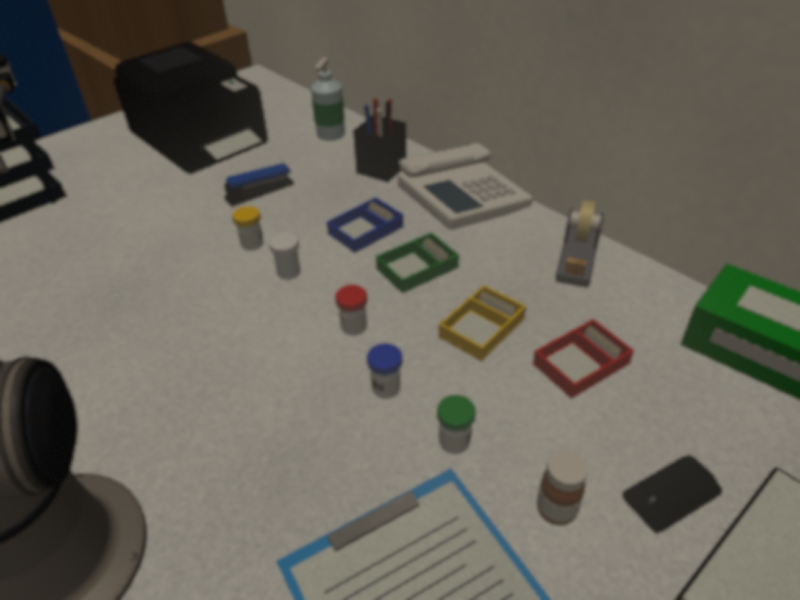

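The top view shows the lids at yellow (188,327), white (258,330), red (370,337), blue (447,368) and green (528,369), with the bottle cap at (627,361). The trays are blue (270,231), green (355,238), yellow (456,259) and red (543,235), with their pockets away from the robot. I'll enlarge the tray region to read the bay corners.

```bash
python3 - <<'E'
import cv2
from plant import vision
im=vision.capture("top")["color"][:,:,::-1]
a=cv2.resize(im[120:195,150:260],(800,545),interpolation=cv2.INTER_CUBIC)
b=cv2.resize(im[120:195,260:370],(800,545),interpolation=cv2.INTER_CUBIC)
cv2.imwrite("pics/a.png",a);cv2.imwrite("pics/b.png",b)
E
```

```text
(no output)
```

View pics/a.png

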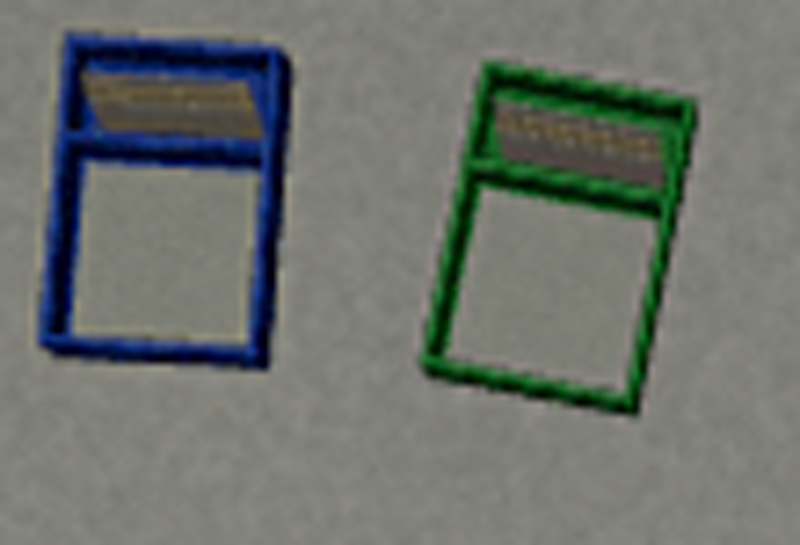

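View pics/b.png

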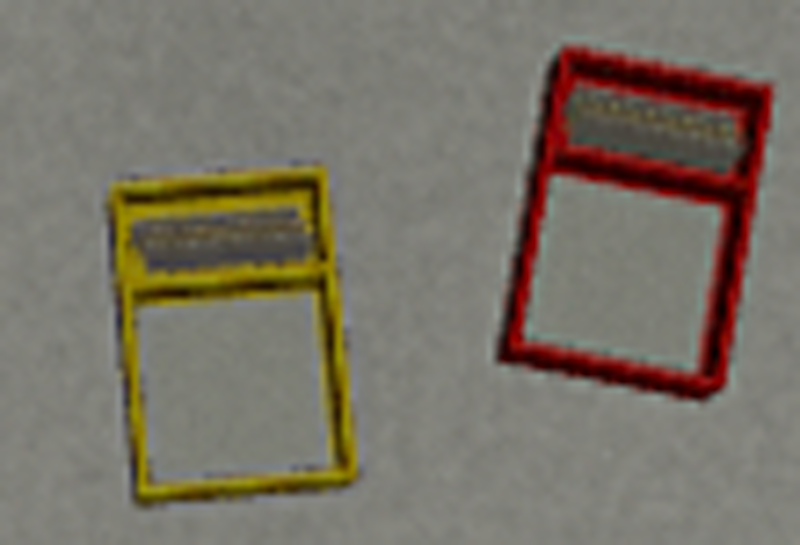

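The crops show the trays' outer rim corners, in the order far-left, far-right, near-right, near-left:
- **Crop a, blue:** (66,36), (281,50), (266,362), (43,345)
- **Crop a, green:** (487,64), (693,102), (634,410), (426,370)
- **Crop b, yellow:** (112,186), (324,170), (354,480), (138,500)
- **Crop b, red:** (565,50), (770,90), (718,393), (502,357)

```bash
cat > h.py <<'E'
import numpy as np, cv2
from plant import bot, vision
def ray(c,uv,z):
    d=c["R"].T@np.linalg.inv(c["K"])@[uv[0],uv[1],1]; C=-c["R"].T@c["t"]
    return (C+d*(z-C[2])/d[2])[:2]
HS=dict(red=[(0,8),(170,180)],yellow=[(22,32)],green=[(50,75)],blue=[(108,125)])
def lids(c):
    hsv=cv2.cvtColor(c["color"],cv2.COLOR_RGB2HSV); out={}
    for n,rs in HS.items():
        m=sum(cv2.inRange(hsv,(a,130,60),(b,255,255)) for a,b in rs)
        l=cv2.connectedComponentsWithStats(m)
        out[n]=[(l[3][i],l[2][i]) for i in range(1,l[0]) if l[2][i][4]>100]
    return out
E
python3 - <<'E'
from h import *
from scipy.spatial.transform import Rotation as Ro
c=vision.capture("top")
T=dict(blue=(150,[(66,36),(281,50),(266,362),(43,345)]),green=(150,[(487,64),(693,102),(634,410),(426,370)]),
yellow=(260,[(112,186),(324,170),(354,480),(138,500)]),red=(260,[(565,50),(770,90),(718,393),(502,357)]))
M=np.array([(75,39),(75,-39),(-39,-39),(-39,39)],float)
s=110/800
for n,(x0,p) in T.items():
    W=np.array([ray(c,(x0+(x+.5)*s-.5,120+(y+.5)*s-.5),28) for x,y in p])
    A,_=cv2.estimateAffinePartial2D(M,W); sc=np.hypot(A[0,0],A[1,0]);mm=M.mean(0)
    R=A[:,:2]/sc; t=W.mean(0)-R@mm
    print(n,"tray",t.round(1),"yaw",np.arctan2(R[1,0],R[0,0]).round(3),"scale",sc.round(3),"res",np.abs(M@R.T+t-W).max().round(1),"r",np.hypot(*t).round())
for n,L in lids(c).items():
    for cen,st in L:
        if 195<cen[1]<245 and cen[0]>100 and st[4]<500: print(n,"lid",ray(c,cen,66).round(1),st[2:],"r",np.hypot(*ray(c,cen,66)).round())
for n,uv,z in(("spare",(258,330),66),("bottle",(627,361),85)): print(n,ray(c,np.array(uv)*.64,z).round(1))
# side check
c=vision.capture("side")
for n,uv in dict(red=(351,297),yellow=(246,215),green=(456,412),blue=(384,358)).items(): print(n,"side",ray(c,np.array(uv)*.64,66).round(1))
o=bot.get_obs();R=Ro.from_euler("xyz",o["tcp_rot"]).as_matrix();print(R.round(4).tolist(),o["tool_pos"])
E
```

```text
blue tray [639.7 220.2] yaw -0.019 scale 0.982 res 1.6 r 677.0
green tray [630.5  81.4] yaw -0.153 scale 0.984 res 1.8 r 636.0
yellow tray [600.3 -91.9] yaw 0.109 scale 0.987 res 1.2 r 607.0
red tray [ 645.5 -231.6] yaw -0.172 scale 0.993 res 2.0 r 686.0
red lid [482.6  45.5] [ 18  19 269] r 485.0
yellow lid [489.1 329.3] [ 20  19 290] r 590.0
green lid [ 439.4 -203.5] [ 19  19 266] r 484.0
blue lid [436.8 -77.6] [ 18  18 266] r 444.0
spare [487.6 219.6]
bottle [ 455.4 -350.5]
red side [479.8  39.6]
yellow side [486.8 323.2]
green side [ 436.5 -208.1]
blue side [433.6 -82.5]
[[-0.9168, 0.3993, -0.0003], [0.3993, 0.9168, -0.0006], [0.0001, -0.0006, -1.0]] [209.59621254 481.29846134 404.42933077]
```

Sizes and reach agree: tray scale is 0.98–0.99 with residuals of 2 mm or less, and the lids are about 46 mm. I'll move above the yellow pot, turning the tool so its axes line up with the world (x = −X, y = +Y, z = −Z).

Careful with the scale: shifts go in shares of 0.3 m and turns go in shares of 45 degrees. That gives: -300 mm / 300 = -1, -240 mm / 300 = -0.8, -0.41 rad / 0.7854 = -0.522.

>>> step_hand(moves=[80,-0.2,-0.0167,0.05,-0.191,80,-0.4,-0.0333,0.1,-0.382,80,-0.6,-0.05,0.15,-0.522,80,-0.8,-0.0667,0.2,-0.522,80,-1,-0.0833,0.25,-0.522])

```text
time: 0.88
tool_pos: [476.3, 337.5, 329.2]
tcp_rot: [3.141, 0.0, 3.141]
contact_force: [0.4, 0.7, -0.5]
grip_width: 79.9
finger_force: 0.0
```

In the tool's units: 111 mm / 300 = 0.37, 90 mm / 300 = 0.3.

>>> step_hand(moves=[80,-0.0467,-0.0233,0.1,0,80,-0.0467,-0.0233,0.2,0,80,-0.0467,-0.0233,0.3,0,80,-0.0467,-0.0233,0.37,0,80,-0.0467,-0.0233,0.37,0])

```text
time: 1.5
tool_pos: [488.2, 331.3, 217.0]
tcp_rot: [-3.14, -0.004, 3.141]
contact_force: [-0.3, 0.3, 0.7]
grip_width: 80.4
finger_force: 0.0
```

>>> step_hand(moves=[40,0,0,0,0,40,0,0,0,0,40,0,0,0,0,40,0,0,0,0,40,0,0,0,0])

```text
time: 2.12
tool_pos: [488.8, 331.7, 219.2]
tcp_rot: [3.141, 0.001, 3.141]
contact_force: [0.1, 0.7, 3.4]
grip_width: 45.3
finger_force: 30.0
```

In the tool's units: -90 mm / 300 = -0.3, -70 mm / 300 = -0.2333.

>>> step_hand(moves=[40,0,0,-0.05,0,40,0,0,-0.1333,0,40,0,0,-0.2333,0,40,0,0,-0.3,0,40,0,0,-0.3,0])

```text
time: 2.75
tool_pos: [489.0, 331.8, 311.0]
tcp_rot: [3.14, 0.004, 3.141]
contact_force: [0.0, -0.7, -1.5]
grip_width: 45.2
finger_force: 30.0
```

In the tool's units: -214 mm / 300 = -0.7133, -169 mm / 300 = -0.5633.

>>> step_hand(moves=[40,-0.0267,-0.1,0,0,40,-0.0633,-0.25,0,0,40,-0.1067,-0.4067,0,0,40,-0.1467,-0.5633,0,0,40,-0.1867,-0.7133,0,0])

```text
time: 3.38
tool_pos: [544.5, 116.0, 307.8]
tcp_rot: [-3.142, -0.002, 3.141]
contact_force: [0.2, 0.3, -0.3]
grip_width: 45.2
finger_force: 30.0
```

>>> step_hand(moves=[40,-0.04,-0.1533,0,0,40,-0.08,-0.3067,0,0,40,-0.1233,-0.4667,0,0,40,-0.16,-0.6067,0,0,40,-0.1833,-0.6967,0,0])

```text
time: 4.0
tool_pos: [599.3, -93.6, 307.5]
tcp_rot: [3.141, -0.002, 3.139]
contact_force: [0.3, 0.3, -0.8]
grip_width: 45.1
finger_force: 30.0
```

>>> step_hand(moves=[40,0,0,0,0,40,0,0,0,0])

```text
time: 4.25
tool_pos: [599.0, -90.8, 307.9]
tcp_rot: [3.141, -0.002, 3.141]
contact_force: [-0.2, -0.6, -0.9]
grip_width: 44.8
finger_force: 30.0
```

In the tool's units: 85 mm / 300 = 0.2833, 80 mm / 300 = 0.2667.

>>> step_hand(moves=[40,0,0,0.0833,0,40,0,0,0.1667,0,40,0,0,0.2333,0,40,0,0,0.2667,0,40,0,0,0.2833,0])

```text
time: 4.88
tool_pos: [599.3, -90.7, 223.5]
tcp_rot: [3.141, -0.0, -3.141]
contact_force: [1.2, -0.1, -1.2]
grip_width: 45.3
finger_force: 30.0
```

>>> step_hand(moves=[40,0,0,0,0,40,0,0,0,0])

```text
time: 5.12
tool_pos: [599.6, -91.4, 224.4]
tcp_rot: [-3.141, 0.001, 3.141]
contact_force: [-1.1, 0.2, -1.7]
grip_width: 45.3
finger_force: 30.0
```

In the tool's units: 1 mm / 300 = 0.0033.

>>> step_hand(moves=[40,0,0,0.0033,0,40,0,0,0.0033,0,40,0,0,0.0033,0])

```text
time: 5.5
tool_pos: [599.5, -91.6, 223.2]
tcp_rot: [-3.141, 0.001, 3.141]
contact_force: [0.5, -0.4, 4.0]
grip_width: 45.2
finger_force: 30.0
```

```bash
python3 - <<'E'
from h import *
c=vision.capture("side");cv2.imwrite("pics/s1.png",cv2.resize(c["color"][170:250,250:370,::-1],(720,480),interpolation=cv2.INTER_CUBIC))
E
```

```text
(no output)
```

View pics/s1.png

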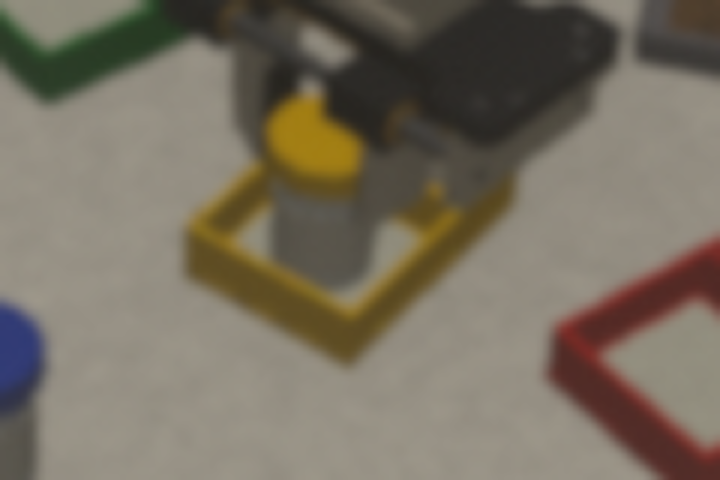

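The yellow pot stands upright in the yellow bay (side crop, pot base near 325,270) with light contact. I'll release it, rise and go to the red pot.

In the tool's units: -90 mm / 300 = -0.3, -50 mm / 300 = -0.1667.

>>> step_hand(moves=[75,0,0,0,0,75,0,0,0,0,75,0,0,-0.05,0,75,0,0,-0.1667,0,75,0,0,-0.3,0])

```text
time: 6.18
tool_pos: [599.2, -91.5, 314.1]
tcp_rot: [3.141, -0.001, 3.141]
contact_force: [0.2, -1.0, -0.4]
grip_width: 74.9
finger_force: 0.0
```

>>> step_hand(moves=[80,0.1167,0.1333,0,0,80,0.2333,0.2667,0,0,80,0.35,0.4,0,0,80,0.39,0.4567,0,0,80,0.39,0.4567,0.0667,0])

```text
time: 6.8
tool_pos: [482.6, 46.7, 294.7]
tcp_rot: [-3.141, 0.005, -3.14]
contact_force: [0.7, -0.3, -0.2]
grip_width: 80.0
finger_force: 0.0
```

In the tool's units: 74 mm / 300 = 0.2467, 60 mm / 300 = 0.2.

>>> step_hand(moves=[80,0,0,0.1,0,80,0,0,0.2,0,80,0,0,0.2467,0,80,0,0,0.2467,0])

```text
time: 7.3
tool_pos: [482.8, 45.4, 218.5]
tcp_rot: [3.142, -0.001, 3.141]
contact_force: [0.7, -0.1, 1.0]
grip_width: 79.7
finger_force: 0.0
```

>>> step_hand(moves=[40,0,0,0,0,40,0,0,0,0,40,0,0,0,0,40,0,0,0,0,40,0,0,0,0])

```text
time: 7.92
tool_pos: [482.6, 45.6, 219.0]
tcp_rot: [3.142, 0.001, 3.141]
contact_force: [-0.2, 0.7, 3.3]
grip_width: 45.1
finger_force: 30.0
```

In the tool's units: -100 mm / 300 = -0.3333, -70 mm / 300 = -0.2333.

>>> step_hand(moves=[40,0,0,-0.05,0,40,0,0,-0.1333,0,40,0,0,-0.2333,0,40,0,0,-0.3333,0,40,0,0,-0.3333,0])

```text
time: 8.55
tool_pos: [482.9, 45.6, 321.4]
tcp_rot: [-3.141, 0.005, 3.141]
contact_force: [0.3, 1.5, -0.8]
grip_width: 45.3
finger_force: 30.0
```

>>> step_hand(moves=[40,-0.05,-0.0833,0,0,40,-0.1167,-0.2,0,0,40,-0.1967,-0.3333,0,0,40,-0.2733,-0.4667,0,0,40,-0.3533,-0.6,0,0])

```text
time: 9.18
tool_pos: [588.6, -135.7, 317.6]
tcp_rot: [3.141, -0.002, 3.141]
contact_force: [0.1, 0.3, -1.2]
grip_width: 45.2
finger_force: 30.0
```

>>> step_hand(moves=[40,-0.08,-0.1333,0,0,40,-0.15,-0.2567,0,0,40,-0.19,-0.3233,0,0,40,-0.19,-0.3233,0,0])

```text
time: 9.68
tool_pos: [645.2, -232.9, 316.8]
tcp_rot: [3.141, -0.002, 3.139]
contact_force: [-1.1, -0.8, -1.9]
grip_width: 45.3
finger_force: 30.0
```

>>> step_hand(moves=[40,0,0,0.1,0,40,0,0,0.2,0,40,0,0,0.2733,0,40,0,0,0.3067,0,40,0,0,0.3167,0])

```text
time: 10.3
tool_pos: [645.1, -230.8, 223.4]
tcp_rot: [3.141, -0.001, 3.141]
contact_force: [-0.6, -0.8, -1.2]
grip_width: 45.1
finger_force: 30.0
```

>>> step_hand(moves=[40,0,0,0.0033,0,40,0,0,0.0033,0,40,0,0,0.0033,0])

```text
time: 10.68
tool_pos: [645.4, -231.6, 223.4]
tcp_rot: [-3.141, 0.001, 3.141]
contact_force: [0.4, -0.3, 0.3]
grip_width: 45.4
finger_force: 30.0
```

In the tool's units: 1 mm / 300 = 0.0033.

>>> step_hand(moves=[40,0,0,0.0033,0,40,0,0,0.0033,0])

```text
time: 10.92
tool_pos: [645.5, -231.6, 223.1]
tcp_rot: [-3.141, 0.002, 3.141]
contact_force: [-1.6, 0.4, 4.6]
grip_width: 44.9
finger_force: 30.0
```

>>> step_hand(moves=[75,0,0,0,0,75,0,0,0,0,75,0,0,-0.05,0,75,0,0,-0.1667,0,75,0,0,-0.3,0])

```text
time: 11.55
tool_pos: [645.1, -231.5, 313.1]
tcp_rot: [3.141, -0.0, 3.141]
contact_force: [-0.2, -0.9, -0.3]
grip_width: 75.1
finger_force: 0.0
```

>>> step_hand(moves=[80,0.1667,0.0233,0,0,80,0.3333,0.0467,0,0,80,0.5,0.07,0,0,80,0.65,0.0933,0,0,80,0.6867,0.0933,0,0])

```text
time: 12.18
tool_pos: [437.4, -202.9, 312.8]
tcp_rot: [-3.142, 0.0, 3.14]
contact_force: [1.1, -0.0, -1.0]
grip_width: 80.1
finger_force: 0.0
```

In the tool's units: 93 mm / 300 = 0.31, 60 mm / 300 = 0.2.

>>> step_hand(moves=[80,0,0,0.1,0,80,0,0,0.2,0,80,0,0,0.31,0,80,0,0,0.31,0])

```text
time: 12.68
tool_pos: [439.5, -203.4, 217.5]
tcp_rot: [3.14, -0.003, 3.141]
contact_force: [0.2, 0.1, 0.2]
grip_width: 80.1
finger_force: 0.0
```

>>> step_hand(moves=[40,0,0,0,0,40,0,0,0,0,40,0,0,0,0,40,0,0,0,0,40,0,0,0,0])

```text
time: 13.3
tool_pos: [439.4, -203.5, 219.2]
tcp_rot: [-3.141, 0.001, 3.141]
contact_force: [-0.0, -0.0, 5.1]
grip_width: 44.9
finger_force: 30.0
```

In the tool's units: -100 mm / 300 = -0.3333, -70 mm / 300 = -0.2333.

>>> step_hand(moves=[40,0,0,-0.05,0,40,0,0,-0.1333,0,40,0,0,-0.2333,0,40,0,0,-0.3333,0,40,0,0,-0.3333,0])

```text
time: 13.92
tool_pos: [439.6, -203.6, 320.4]
tcp_rot: [-3.139, 0.004, 3.141]
contact_force: [-0.5, 0.4, -1.0]
grip_width: 45.2
finger_force: 30.0
```

>>> step_hand(moves=[40,-0.05,0.0733,0,0,40,-0.1267,0.19,0,0,40,-0.21,0.3133,0,0,40,-0.2933,0.44,0,0,40,-0.3767,0.5633,0,0])

```text
time: 14.55
tool_pos: [552.7, -33.1, 317.0]
tcp_rot: [3.141, -0.003, 3.141]
contact_force: [0.7, -0.5, -1.3]
grip_width: 45.0
finger_force: 30.0
```

>>> step_hand(moves=[40,-0.0833,0.1233,0,0,40,-0.1667,0.2467,0,0,40,-0.2267,0.3367,0,0,40,-0.26,0.3867,0,0,40,-0.26,0.3867,0,0])

```text
time: 15.18
tool_pos: [630.4, 82.5, 316.6]
tcp_rot: [3.142, -0.003, -3.141]
contact_force: [-0.1, -0.5, -2.1]
grip_width: 45.2
finger_force: 30.0
```

>>> step_hand(moves=[40,0,0,0.1,0,40,0,0,0.2,0,40,0,0,0.2733,0,40,0,0,0.3067,0,40,0,0,0.3167,0])

```text
time: 15.8
tool_pos: [630.2, 80.8, 223.4]
tcp_rot: [-3.141, -0.001, 3.14]
contact_force: [-2.9, -1.3, 7.5]
grip_width: 44.7
finger_force: 30.0
```

>>> step_hand(moves=[40,0,0,0.0033,0,40,0,0,0.0067,0,40,0,0,0.0067,0])

```text
time: 16.18
tool_pos: [630.9, 81.4, 223.3]
tcp_rot: [-3.141, 0.003, 3.141]
contact_force: [-1.6, -1.9, 6.2]
grip_width: 44.8
finger_force: 30.0
```

In the tool's units: -90 mm / 300 = -0.3, -50 mm / 300 = -0.1667.

>>> step_hand(moves=[75,0,0,0,0,75,0,0,0,0,75,0,0,-0.05,0,75,0,0,-0.1667,0,75,0,0,-0.3,0])

```text
time: 16.8
tool_pos: [630.4, 81.5, 313.1]
tcp_rot: [3.141, -0.001, 3.141]
contact_force: [0.3, -0.4, 0.1]
grip_width: 75.0
finger_force: 0.0
```

>>> step_hand(moves=[80,0.15,-0.1233,0,0,80,0.3,-0.2467,0,0,80,0.45,-0.37,0,0,80,0.6,-0.4933,0,0,80,0.6467,-0.53,0,0])

```text
time: 17.42
tool_pos: [434.4, -78.6, 312.7]
tcp_rot: [-3.141, 0.0, 3.138]
contact_force: [-0.0, -0.5, -0.0]
grip_width: 79.8
finger_force: 0.0
```

In the tool's units: 93 mm / 300 = 0.31, 60 mm / 300 = 0.2.

>>> step_hand(moves=[80,0,0,0.1,0,80,0,0,0.2,0,80,0,0,0.31,0,80,0,0,0.31,0])

```text
time: 17.92
tool_pos: [436.4, -77.0, 217.7]
tcp_rot: [3.14, -0.003, 3.141]
contact_force: [0.2, 0.3, 0.2]
grip_width: 79.9
finger_force: 0.0
```

>>> step_hand(moves=[40,0,0,0,0,40,0,0,0,0,40,0,0,0,0,40,0,0,0,0,40,0,0,0,0])

```text
time: 18.55
tool_pos: [436.6, -77.4, 219.2]
tcp_rot: [-3.141, 0.001, 3.141]
contact_force: [-1.4, 0.8, 5.4]
grip_width: 45.2
finger_force: 30.0
```

In the tool's units: -100 mm / 300 = -0.3333, -70 mm / 300 = -0.2333.

>>> step_hand(moves=[40,0,0,-0.05,0,40,0,0,-0.1333,0,40,0,0,-0.2333,0,40,0,0,-0.3333,0,40,0,0,-0.3333,0])

```text
time: 19.18
tool_pos: [436.8, -77.5, 320.3]
tcp_rot: [-3.14, 0.004, 3.141]
contact_force: [0.5, -0.4, -1.4]
grip_width: 44.9
finger_force: 30.0
```

>>> step_hand(moves=[40,-0.05,0.0733,0,0,40,-0.1333,0.1967,0,0,40,-0.22,0.3233,0,0,40,-0.3067,0.45,0,0,40,-0.3933,0.5767,0,0])

```text
time: 19.8
tool_pos: [554.9, 96.8, 317.0]
tcp_rot: [-3.141, -0.002, 3.141]
contact_force: [1.2, -0.5, -1.1]
grip_width: 44.8
finger_force: 30.0
```

>>> step_hand(moves=[40,-0.0867,0.1267,0,0,40,-0.1733,0.2533,0,0,40,-0.2433,0.3567,0,0,40,-0.2833,0.4167,0,0,40,-0.2833,0.4167,0,0])

```text
time: 20.42
tool_pos: [639.6, 221.6, 316.2]
tcp_rot: [-3.141, -0.003, -3.141]
contact_force: [-0.4, -0.3, -1.1]
grip_width: 45.3
finger_force: 30.0
```

>>> step_hand(moves=[40,0,0,0.1,0,40,0,0,0.2,0,40,0,0,0.2733,0,40,0,0,0.3067,0,40,0,0,0.3167,0])

```text
time: 21.05
tool_pos: [639.4, 219.8, 223.3]
tcp_rot: [-3.141, -0.001, 3.14]
contact_force: [0.6, -0.6, 0.6]
grip_width: 45.2
finger_force: 30.0
```

>>> step_hand(moves=[40,0,0,0.0033,0,40,0,0,0.0067,0,40,0,0,0.0067,0])

```text
time: 21.42
tool_pos: [639.9, 220.4, 223.2]
tcp_rot: [3.141, 0.002, 3.141]
contact_force: [-0.8, -1.2, 6.0]
grip_width: 45.0
finger_force: 30.0
```

Contact again, so I'll release, back off clear and check.

In the tool's units: -110 mm / 300 = -0.3667, -55 mm / 300 = -0.1833.

>>> step_hand(moves=[75,0,0,0,0,75,0,0,0,0,75,0,0,-0.05,0,75,0,0,-0.1833,0,75,0,0,-0.3667,0])

```text
time: 22.05
tool_pos: [639.3, 220.4, 332.3]
tcp_rot: [-3.141, -0.003, 3.141]
contact_force: [0.6, 0.2, -0.3]
grip_width: 74.9
finger_force: 0.0
```

>>> step_hand(moves=[80,0.1667,0.1,0,0,80,0.3333,0.2,0,0,80,0.5,0.3,0,0,80,0.6667,0.4,0,0,80,0.6667,0.5,0,0])

```text
time: 22.68
tool_pos: [436.4, 371.6, 333.1]
tcp_rot: [-3.141, -0.001, -3.14]
contact_force: [0.6, 0.3, 1.0]
grip_width: 80.2
finger_force: 0.0
```

```bash
python3 - <<'E'
from h import *
c=vision.capture("top");cv2.imwrite("pics/end.png",cv2.resize(c["color"][110:250,100:430,::-1],(800,340),interpolation=cv2.INTER_CUBIC))
s=vision.capture("side");cv2.imwrite("pics/ends.png",cv2.resize(s["color"][:,:,::-1],(800,600)))
for n,L in lids(c).items():
    for cen,st in L:
        if 125<cen[1]<200 and 150<cen[0]<380: print(n,ray(c,cen,70).round(1),st[2:])
E
```

```text
red [ 653.  -228.7] [ 37  48 684]
yellow [612.  -88.8] [ 34  46 756]
green [645.6  75.2] [ 33  36 423]
blue [656.1 213.7] [ 33  41 549]
```

View pics/end.png

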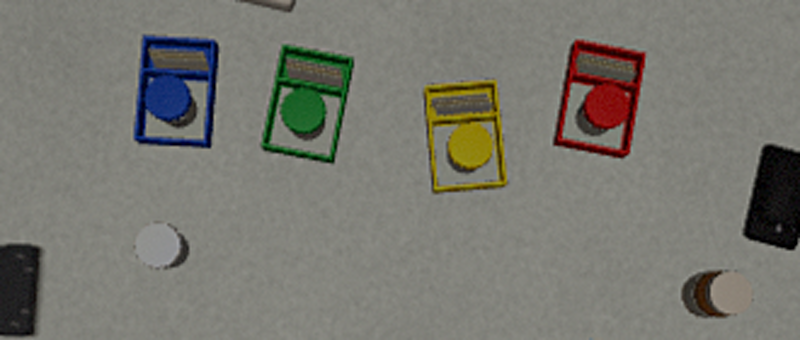

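View pics/ends.png

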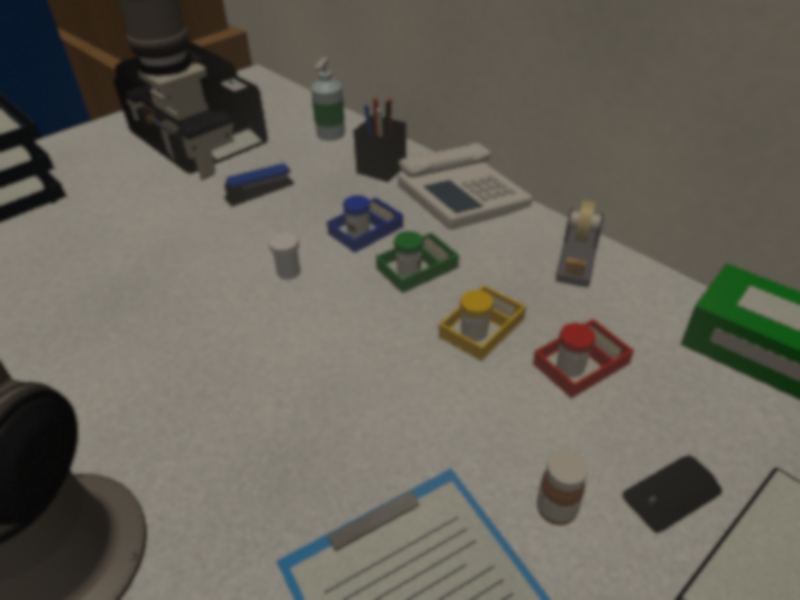

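The pictures show all four pots upright in their own bays, the spare and bottle untouched and the arm clear. The lid centres in the top crop are blue (168,98), green (304,110), yellow (470,146) and red (606,106). I'll check the offsets from the bay centres.

```bash
python3 - <<'E'
from h import *
c=vision.capture("top");k=330/800
T=dict(blue=(639.7,220.2),green=(630.5,81.4),yellow=(600.3,-91.9),red=(645.5,-231.6))
for n,p in dict(blue=(168,98),green=(304,110),yellow=(470,146),red=(606,106)).items():
    print(n,(ray(c,(100+p[0]*k,110+p[1]*k),70)-T[n]).round(1))
for n,p,z in(("spare",(159,246),66),("bottle",(731,295),85)): print(n,ray(c,(100+p[0]*k,110+p[1]*k),z).round(1))
E
```

```text
blue [-1.6 -3. ]
green [-0.6 -3.3]
yellow [-2.4 -0.3]
red [-1.7  0.5]
spare [487.  218.5]
bottle [ 453.8 -351. ]
```

```bash
python3 -c "
from plant import bot
print(bot.close_job())"
```

```text
the job is handed in; nothing more can be done
None
```

The job is handed in (no verdict came back): in the last images all four pots stand upright within about 4 mm of their own bay centres, and the spare pot and tablet bottle are where they started.

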